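Build up the rice steamer and cover it

ROBOT

A 6-joint arm with a two-finger parallel gripper is mounted at the origin on the work surface. World frame = base frame: x ahead of the robot, y to its left, z up, the work surface at z = 0. Lengths are in m, angles in rad, forces in N, time in s.
With the tool pointing down it reaches from about 0.275 to 0.75 m from the base axis. Payload 10.2 kg.
Tool frame: the origin (TCP) lies midway between the tips of the shut fingers; the grasp point (between the pads) lies 19 mm behind it; z points along the fingers, y is the line along which they close (so a half turn about z gives the same grasp; the last joint's range is limited). The gripper opens to 85 mm and grips with 20 to 120 N. Pads are 22 mm wide; open, the fingers measure 114 mm over their backs; the gripper's body (76 mm by 85 mm) begins 54 mm behind the grasp point. The pads swing forward as they close: fully open they stand 13 mm farther back than shut.
Start: joints at [-1.401, 0.313, 1.498, -0, 1.331, -0.223], TCP at [0.201, -0.485, 0.194] pointing down, gripper open.
Joint ranges: [-2.94, 2.94], [-0.97, 2.17], [0.19, 2.56], [-1.23, 4.37], [0.02, 3.11], [-2.88, 2.88]. Speed limits (rad/s): [2.39, 2.39, 3.01, 3.14, 3.14, 3.14].

INTERFACE

Orientations are given as a unit quaternion [x, y, z, w].
In Python, from cell import monitor, cams, close_job gives the robot as it stands.
- The arm moves only by the shell command python3 -m pendant 'ROWS' [OPENING] [FORCE]. ROWS is JSON, a list of rows, each a list of 6 numbers: the shift along the tool's x, y, z in mm, then the turn, a rotation vector about the tool's x, y, z in degrees. In form: [[dx, dy, dz, wx, wy, wz], ...]. A call has 1 to 20 rows; each row is the pose to reach, as a shift and turn from the pose commanded when the call began, along the tool's axes at that moment; what a row does not reach only later rows make up. A row lasts 1/12 s, in which the tool goes at most 41.7 mm and 7.16 degrees, less where a joint would pass 70% of its speed; a pose out of reach is approached as far as the arm can. A call with a gripper value outside its range is refused whole. OPENING is the opening, from 0 (shut) to 1 (fully open), set as the call begins (- or left out, the last holds). The fingers move at their own pace and stop on an object; FORCE is the grip in N (left out, the last holds). Time passes only in rows, so rows that repeat a pose let the fingers close. It gives the time, the measured TCP pose, the force, the opening and the grip force at its end, in the units of the state.
- monitor.state(): the state, without advancing time (a new reading comes with each control period).
- cams.get_image(name): name is "side" or "top"; returns a dict with "image" (400x640x3 uint8, red, green, blue), "z_map" (400x640 float32, m along the optical axis (not along the pixel's ray), 0 where there is no reading), "fx", "fy", "cx", "cy" (pixels), "dist" ([k1, k2, p1, p2, k3] as OpenCV has them; the pictures are not rectified), "T" (4x4, takes a point from camera to world coordinates). Camera axes: x right, y up, looking along -z (the intrinsics and any distortion apply to the point x, -y, -z); pixel columns grow to the right and rows downward; lengths in m; the calibration is good to about 2 mm. A picture is of the moment at which its call begins.
- close_job(): hands the job in; it is judged then, once.
The state is a dict: "time": time; "joint_pos": joint angles; "dq": joint speeds; "effort": joint torques, N m; "tcp_pos": TCP position; "ee_rot": TCP orientation; "contact_force": force on the tool from outside, world axes, zero at the start; "torque": the same for the moment, N m; "opening": finger opening in m; "finger_force": force on a finger pad.
Only numpy, scipy, OpenCV 4.12 (cv2) and the standard library are available. Lean on these libraries where they do the work, as an engineer would, in place of code of your own. Each camera call takes 0.05 s, during which the arm holds its last target. There are 200 camera calls.

TASK

Put the rice steamer together where its pot stands: set the perforated steaming tier on the pot and let go of it, then cover the tier with the large lid. Both must sit fully home and level on their rims, set down gently and not dropped, and the pot and the other things on the counter are to be left where they are.

Things in the scene. Friction and masses are not known exactly. Their poses are not given: they have to be found in the camera images.
- pot: Open round steel pot, outside diameter 162, height 80, walls 4 (mouth 154 across); two dark loop handles along its +y and -y reach 113 from the axis at height 58. Loose on the counter, about 1.5 kg. Origin: centre of underside, z up. The tier belongs on its rim. All sizes in mm.
- tier: Steel steaming tier, perforated floor; diameter 166, height 62, 0.35 kg. Origin: centre of underside, z up. Foot: tapered plug, 140 across at bottom, 146 at height 12, enters the pot's mouth; shoulder at height 12 rests on pot rim (seated: origin 68 above pot's). Floor at 17, mouth 154 across. Lift by the round upright post amid the floor, diameter 24, from height 17 to 47. Starts upright. In mm.
- lid: Large steel lid, slightly domed, diameter 170, 0.25 kg, upright on the cutting mat. Origin: centre of underside, z up. Tapered plug below (140 across at bottom, 146 at height 10) enters the tier's mouth; brim at height 10 rests on the tier's rim (seated: origin 52 above tier's). Black round knob in the middle, diameter 26, from height 22 (the dome) to 54. In mm.
- mat: White plastic cutting mat fixed to the counter, 190 mm (x) by 240 mm (y), 4 mm thick, origin at the centre of its underside. The large lid lies on it.
- small_lid: Bystander: a saucepan lid shaped like the large one but only 104 mm in diameter, knob to 54 mm height; it does not fit the steamer. Origin at the centre of its underside.
- bowl: Bystander: glass bowl 140 mm in diameter, 60 mm high. Origin at the centre of its underside.
- spoon_rest: Bystander: white ceramic spoon rest, a round dish 104 mm across, 18 mm high, with a flat tail reaching 115 mm from the dish's centre towards its -x. Origin at the centre of the dish's underside.
Not all that is in view belongs to the job. What is shaped like the tier but blue or orange is not meant.

How it is judged:
On the way:
1. the tier sits home and level on the pot's rim, let go of, before the lid goes on (horizontal distance between tier and pot below 0.007 m and z of tier in the frame of pot between 0.065 and 0.071 m and angle between tier's own z axis and vertical below 0.035 rad and contact force between the fingers and tier below 0.3 N and linear speed of tier below 0.02 m/s and horizontal distance between lid and tier above 0.03 m), for 0.2 s.
At the end, for the whole second after the job is handed in: The pot stands level within 30 mm of its start; the tier is on it (axes within 7 mm, its origin 68 mm above the pot's within 3 mm, tilt under 2 degrees); the large lid is on the tier (axes within 7 mm, its origin 52 mm above the tier's within 3 mm, tilt under 2 degrees); all at rest (horizontal distance between tier and pot below 0.007 m and z of tier in the frame of pot between 0.065 and 0.071 m and angle between each of tier, lid, pot's own z axis and vertical below 0.035 rad and horizontal distance between lid and tier below 0.007 m and z of lid in the frame of tier between 0.049 and 0.055 m and distance of pot from where it was at the start of the episode below 0.03 m and linear speed of each of pot, tier, lid below 0.01 m/s and angular speed of each of pot, tier, lid below 0.05 rad/s); the robot touches nothing.
It fails at once if the tier is dropped or slammed onto the pot (over 0.5 m/s within the last 50 mm) (horizontal distance between tier and pot below 0.03 m and z of tier in the frame of pot between 0 and 0.118 m and linear speed of tier above 0.5 m/s).
It fails at once if the lid is dropped or slammed onto the tier (over 0.5 m/s within the last 50 mm) (horizontal distance between lid and tier below 0.03 m and z of lid in the frame of tier between 0 and 0.102 m and linear speed of lid above 0.5 m/s).
It fails at once if the pot is pushed more than 30 mm (distance of pot from where it was at the start of the episode above 0.03 m).
It fails at once if the small lid, the glass bowl or the spoon rest is moved more than 20 mm (distance of any of small_lid, bowl, spoon_rest from where it was at the start of the episode above 0.02 m).
It also fails if it takes over 70 s, if anything falls off the work surface, if the arm or the gripper's body presses on something with over 40 N, if the wrist force passes 120 N, or if a joint passes its speed limit or range.

## Working session

There is one attempt and no reset: what is moved stays moved. The work goes in short steps, Python scripts to look and compute and a shell command to move; the robot and the scene stay as the last step left them, time stands still between calls to the robot, and variables do not carry over. Pictures are saved under pics/ and viewed, at most 10 in all, crops included, and the job is handed in when it is done.

```bash
mkdir -p pics; ls; cat > h.py <<'E'
import numpy as np, cv2
from cell import monitor, cams
def grab(n):
    d=cams.get_image(n); return d
def K(d): return np.array([[d['fx'],0,d['cx']],[0,d['fy'],d['cy']],[0,0,1.]])
def ray(d,uv):
    p=cv2.undistortPoints(np.array(uv,float).reshape(-1,1,2),K(d),np.array(d['dist'],float)).reshape(-1,2)
    r=np.c_[p[:,0],-p[:,1],-np.ones(len(p))]
    T=np.array(d['T']); return T[:3,3],r@T[:3,:3].T
def onplane(d,uv,z):
    o,r=ray(d,uv); return o+r*((z-o[2])/r[:,2])[:,None]
def cloud(d):
    z=d['z_map']; h,w=z.shape; u,v=np.meshgrid(np.arange(w),np.arange(h))
    o,r=ray(d,np.c_[u.ravel(),v.ravel()]); P=(o+r*z.reshape(-1,1)).reshape(h,w,3); P[z<=0]=np.nan; return P
def save(d,n): cv2.imwrite('pics/'+n,d['image'][:,:,::-1])
def circ(P):
    A=np.c_[2*P[:,:2],np.ones(len(P))]; s=np.linalg.lstsq(A,(P[:,:2]**2).sum(1),rcond=None)[0]
    return s[:2],np.sqrt(s[2]+s[0]**2+s[1]**2)
E
python3 - <<'E'
from h import *
import pickle
for n in ('top','side'):
    d=grab(n); save(d,n+'0.png'); pickle.dump(d,open(n+'0.pkl','wb')); print(n,np.round(d['T'],3).tolist(),d['fx'],d['dist'],(d['z_map']>0).mean())
print(monitor.state())
E
```

```text
pics
top [[0.01, 0.992, -0.126, 0.3], [-1.0, 0.01, 0.006, 0.128], [0.007, 0.126, 0.992, 1.387], [0.0, 0.0, 0.0, 1.0]] 421.0689989501106 [-0.10740212  0.          0.          0.          0.        ] 0.99598046875
side [[-0.768, 0.323, -0.553, -0.093], [-0.64, -0.379, 0.669, 0.854], [0.007, 0.867, 0.498, 0.586], [0.0, 0.0, 0.0, 1.0]] 378.54027992016637 [-0.02773181  0.          0.          0.          0.        ] 0.9961484375
{'time': 0.1, 'joint_pos': array([-1.40137910e+00,  3.13390121e-01,  1.49838076e+00, -3.39063469e-05,
        1.33099507e+00, -2.23418204e-01]), 'dq': array([-0.00203164, -0.00121189,  0.00012985,  0.00185678, -0.00272829,
       -0.00178575]), 'effort': array([ 2.44207207e-03, -4.12899435e+01, -2.60141033e+01, -1.84793257e-04,
        3.01574022e-03,  2.20915672e-05]), 'tcp_pos': array([ 0.20089727, -0.48473803,  0.19398694]), 'ee_rot': array([ 9.80771022e-01,  1.95161110e-01, -6.21685007e-07, -5.86884294e-04]), 'contact_force': array([ 0.46355817, -0.61240481, -0.72862488]), 'torque': array([-0.06310458, -0.01244165,  0.00981741]), 'finger_force': 0.0, 'opening': 0.0852114586995198}
```

View pics/top0.png

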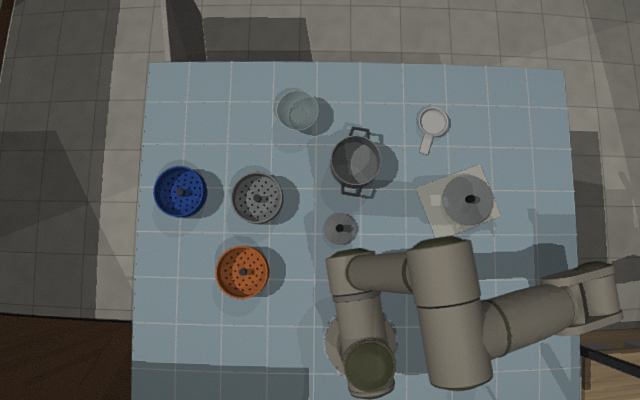

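View pics/side0.png

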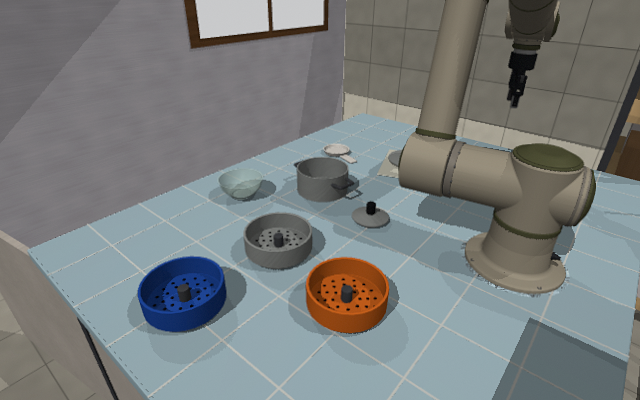

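Tier candidates in the top view are grey steel (257,198), blue (180,192) and orange (243,272); I choose the grey one. Lid candidates are the large one on the mat (467,199) and the small one (340,229); I choose the large one. The pot is at (355,161). The side view agrees: the grey tier is at (278,240) and the small lid at (370,215).

```bash
python3 - <<'E'
from h import *
import pickle
d=pickle.load(open('top0.pkl','rb')); P=cloud(d); c=P
def box(u,v,r,z0,z1):
    q=P[v-r:v+r,u-r:u+r].reshape(-1,3); return q[(q[:,2]>z0)&(q[:,2]<z1)]
for n,(u,v,r) in dict(tier=(257,198,34),pot=(355,161,34),lid=(467,199,32),small=(340,229,20),bowl=(297,111,26),blue=(180,192,30),rest=(433,122,22)).items():
    q=box(u,v,r,-.1,.3); h=np.histogram(q[:,2],bins=np.arange(-.01,.12,.006)); print(n,np.round(np.nanpercentile(q[:,2],[1,50,99]),3),h[0].tolist())
def rim(u,v,r,z0,z1,R,nm):
    # outer contour of raised mask -> rays onto rim plane
    m=((P[...,2]>z0)&(P[...,2]<z1)).astype(np.uint8); w=np.zeros_like(m); w[v-r:v+r,u-r:u+r]=1; m*=w
    cs=max(cv2.findContours(m,cv2.RETR_EXTERNAL,cv2.CHAIN_APPROX_NONE)[0],key=len).reshape(-1,2)
    hull=cv2.convexHull(cs).reshape(-1,2); X=onplane(d,hull,R); print(nm,circ(X),len(hull))
    q=P[m>0]; print('  mean pts',circ(q),len(q))
rim(257,198,32,.052,.075,.062,'tier'); rim(355,161,28,.070,.09,.08,'pot')
rim(467,199,30,.01,.035,.017,'lid')
def post(u,v,r,z0,z1,nm):
    q=box(u,v,r,z0,z1); print(nm,q[:,:2].mean(0),(q[:,:2].min(0)+q[:,:2].max(0))/2,np.ptp(q,axis=0),len(q),np.median(q[:,2]))
post(257,198,12,.04,.056,'tierpost'); post(470,199,10,.045,.08,'knob')
i=np.concatenate([cv2.resize(d['image'][b-45:b+45,a-45:a+45],(400,400),interpolation=cv2.INTER_CUBIC) for a,b in((257,198),(467,199))],1)
cv2.imwrite('pics/crop.png',i[:,:,::-1])
E
```

```text
tier [-0.006  0.005  0.065] [141, 1548, 713, 165, 1117, 381, 37, 31, 47, 65, 50, 180, 134, 6, 0, 0, 0, 0, 0, 0, 0]
pot [-0.005  0.004  0.083] [132, 1442, 1650, 553, 53, 29, 43, 36, 34, 39, 53, 107, 155, 48, 119, 107, 7, 0, 0, 0, 0]
lid [-0.004  0.009  0.056] [39, 707, 1182, 213, 643, 979, 242, 10, 5, 5, 14, 36, 6, 0, 0, 0, 0, 0, 0, 0, 0]
small [-0.005  0.009  0.057] [46, 482, 263, 123, 382, 224, 14, 3, 1, 4, 30, 19, 0, 0, 0, 0, 0, 0, 0, 0, 0]
bowl [-0.006  0.005  0.063] [96, 831, 630, 189, 168, 134, 123, 100, 60, 86, 82, 153, 38, 1, 0, 0, 0, 0, 0, 0, 0]
blue [-0.005  0.016  0.065] [81, 858, 423, 171, 1028, 307, 73, 58, 84, 87, 87, 175, 145, 3, 0, 0, 0, 0, 0, 0, 0]
rest [-0.005  0.003  0.021] [58, 726, 661, 325, 113, 41, 0, 0, 0, 0, 0, 0, 0, 0, 0, 0, 0, 0, 0, 0, 0]
tier (array([0.4602181 , 0.33696988]), np.float64(0.08305229461675663)) 29
  mean pts (array([0.46005592, 0.33696313]), np.float64(0.07965560658410319)) 347
pot (array([0.58038532, 0.02094796]), np.float64(0.08094549406478659)) 31
  mean pts (array([0.58037076, 0.02107262]), np.float64(0.0786817635292569)) 261
lid (array([ 0.46537711, -0.35538511]), np.float64(0.08535676563490492)) 25
  mean pts (array([ 0.46525516, -0.35479328]), np.float64(0.061956038061616675)) 1942
tierpost [0.46017467 0.3370336 ] [0.46065036 0.33723383] [0.02302294 0.022579   0.01239042] 46 0.047194288890382685
knob [ 0.46357346 -0.35400874] [ 0.46334922 -0.35595529] [0.02318034 0.02877846 0.01756699] 59 0.05799044408974119
```

View pics/crop.png

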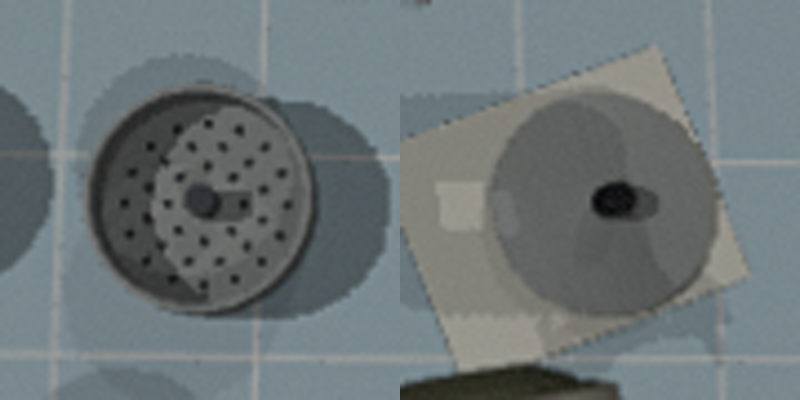

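The crop shows the grey perforated tier with its post in the middle (left), and the large lid with its black knob on the white mat (right). I'm moving over the tier.

```bash
cat > go.py <<'E'
import sys; from h import *
from scipy.spatial.transform import Rotation as R
s=monitor.state(); r=R.from_quat(s['ee_rot']); g=np.array(list(map(float,sys.argv[1:4])))
print('d tool mm',np.round(1000*r.inv().apply(g-s['tcp_pos']),1),'tcp',np.round(s['tcp_pos'],4),'level fix deg',np.round(np.degrees((r.inv()*R.from_quat([.98078,.19509,0,0])).as_rotvec()),2),'t',s['time'])
E
python3 -m pendant '[[100,-120,0,0,0,0],[277,-330,0,0,0,0],[554,-660,0,0,0,0],[554,-660,0,0,0,0],[554,-660,0,0,0,0],[554,-660,0,0,0,0],[554,-660,0,0,0,0],[554,-660,0,0,0,0],[554,-660,0,0,0,0],[554,-660,0,0,0,0],[554,-660,0,0,0,0],[554,-660,0,0,0,0],[554,-660,0,0,0,0],[554,-660,0,0,0,0],[554,-660,0,0,0,0],[554,-660,0,0,0,0],[554,-660,0,0,0,0],[554,-660,0,0,0,0],[554,-660,0,0,0,0],[554,-660,0,0,0,0]]' 1 40; python3 go.py .460 .337 .11
```

```text
time: 1.77
tcp_pos: [0.4515, 0.312, 0.1941]
ee_rot: [0.981, 0.195, -0.0, 0.0]
contact_force: [0.3, -0.7, -0.1]
opening: 0.0855
finger_force: 0.0
d tool mm [ 17.5 -19.9  84.1] tcp [0.4515 0.312  0.1941] level fix deg [0.01 0.03 0.03] t 1.7667
```

```bash
python3 -m pendant '[[12,-14,30,0,0,0],[12,-14,60,0,0,0],[12,-14,84,0,0,0],[12,-14,84,0,0,0],[12,-14,84,0,0,0]]'; python3 go.py .460 .337 .021; python3 - <<'E'
from h import *
d=grab('side'); save(d,'s1.png'); 
cv2.imwrite('pics/s1c.png',cv2.resize(d['image'][150:300,180:380,::-1],(800,600),interpolation=cv2.INTER_CUBIC))
E
```

```text
time: 2.18
tcp_pos: [0.4569, 0.327, 0.1102]
ee_rot: [0.981, 0.195, -0.001, 0.0]
contact_force: [0.3, -0.9, 0.8]
opening: 0.0854
finger_force: 0.0
d tool mm [ 6.8 -8.  89.2] tcp [0.4569 0.327  0.1102] level fix deg [0.   0.12 0.  ] t 2.1833
```

View pics/s1c.png

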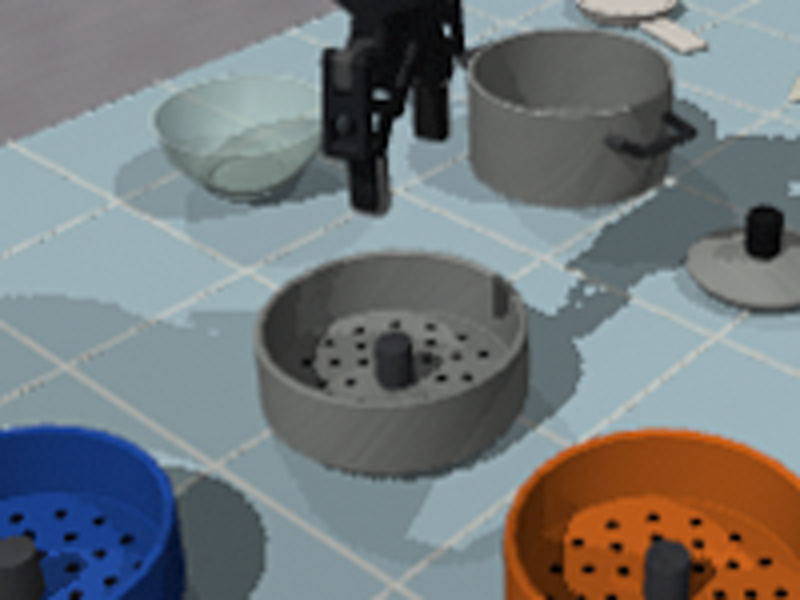

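The crop shows the open fingers centred over the grey tier, with its post at about crop (393,360), and nothing in the way. Next I centre and descend.

```bash
python3 -m pendant '[[7,-8,15,0,0,0],[7,-8,35,0,0,0],[7,-8,55,0,0,0],[7,-8,70,0,0,0],[7,-8,80,0,0,0],[7,-8,84,0,0,0],[7,-8,84,0,0,0],[7,-8,84,0,0,0]]'; python3 go.py .460 .337 .021
```

```text
time: 2.9
tcp_pos: [0.4615, 0.3376, 0.0279]
ee_rot: [0.981, 0.195, 0.001, -0.0]
contact_force: [0.3, 0.8, -0.9]
opening: 0.0852
finger_force: 0.0
d tool mm [-1.6 -0.   6.9] tcp [0.4615 0.3376 0.0279] level fix deg [-0.   -0.12 -0.  ] t 2.9
```

```bash
python3 -m pendant '[[-1,0,3,0,0,0],[-1,0,6,0,0,0],[-1,0,6,0,0,0]]' && python3 -m pendant '[[0,0,0,0,0,0],[0,0,0,0,0,0],[0,0,0,0,0,0],[0,0,0,0,0,0],[0,0,0,0,0,0],[0,0,0,0,0,0],[0,0,0,0,0,0],[0,0,0,0,0,0],[0,0,0,0,0,0],[0,0,0,0,0,0]]' 0 60
```

```text
time: 3.15
tcp_pos: [0.4597, 0.3369, 0.0204]
ee_rot: [0.981, 0.195, -0.0, 0.0]
contact_force: [0.5, 0.0, -0.5]
opening: 0.0856
finger_force: 0.0
time: 3.98
tcp_pos: [0.4598, 0.3369, 0.0205]
ee_rot: [0.981, 0.195, 0.0, -0.0]
contact_force: [0.7, -0.1, -0.1]
opening: -0.0
finger_force: 0.0
```

The fingers shut completely with no grip, so I'm looking.

```bash
python3 - <<'E'
from h import *
a=grab('side'); b=grab('top')
i=np.concatenate([cv2.resize(a['image'][195:275,228:328],(500,400),interpolation=cv2.INTER_CUBIC),cv2.resize(b['image'][168:228,227:287],(300,300),interpolation=cv2.INTER_CUBIC)[:400].repeat(1,0) if 0 else cv2.copyMakeBorder(cv2.resize(b['image'][168:228,227:287],(300,300),interpolation=cv2.INTER_CUBIC),0,100,0,0,cv2.BORDER_CONSTANT)],1)
cv2.imwrite('pics/c2.png',i[:,:,::-1])
print(monitor.state())
E
```

```text
{'time': 4.0833, 'joint_pos': array([ 4.26928313e-01,  5.99092115e-01,  1.55399138e+00, -1.62016991e-06,
        9.88524856e-01,  1.60493970e+00]), 'dq': array([-2.48927169e-03,  4.60763895e-04,  1.92815257e-05,  3.12997629e-04,
       -5.15007485e-04, -2.88367280e-04]), 'effort': array([-4.43267481e-06, -4.93064117e+01, -2.14153057e+01,  3.67280461e-05,
        4.90648727e-04, -1.76538413e-05]), 'tcp_pos': array([0.4597902 , 0.33693025, 0.02049216]), 'ee_rot': array([ 9.80776817e-01,  1.95132863e-01, -7.48816537e-06,  2.45251564e-06]), 'contact_force': array([ 0.73419785, -0.92433728,  0.11231928]), 'torque': array([ 0.00149593, -0.00253796,  0.04366692]), 'finger_force': 0.0, 'opening': 0.00013237233729222235}
```

View pics/c2.png

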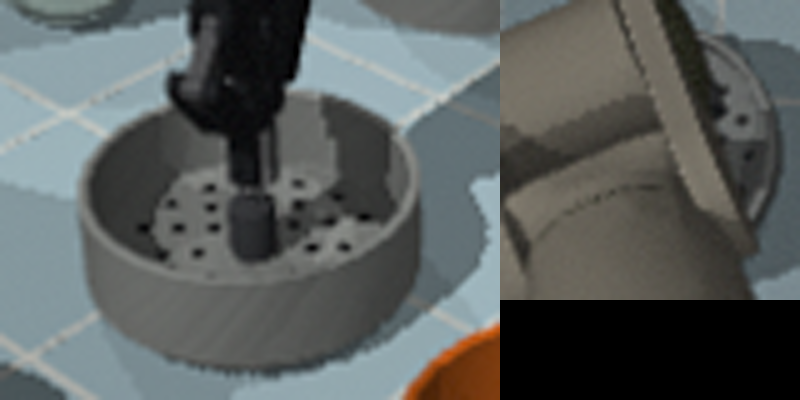

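The shut fingertips appear above or behind the post. I'll measure fingers against post in the side depth map.

```bash
python3 - <<'E'
from h import *
import pickle
for nm,d in (('now',grab('side')),('start',pickle.load(open('side0.pkl','rb')))):
    P=cloud(d); q=P[195:275,228:328].reshape(-1,3)
    print(nm)
    k=np.hypot(q[:,0]-.46,q[:,1]-.337)<.045
    q=q[k]
    for z in np.arange(.02,.13,.008):
        s=q[(q[:,2]>z)&(q[:,2]<z+.008)]
        if len(s)>2: print(round(z,3),len(s),np.round(np.median(s,0)[:2],4),np.round(np.min(s,0)[:2],4),np.round(np.max(s,0)[:2],4))
    m=(P[...,2]>.052)&(P[...,2]<.07); w=np.zeros_like(m); w[205:265,240:318]=1
    q=P[m&w]; q=q[np.hypot(q[:,0]-.46,q[:,1]-.337)>.06]; print('rim',circ(q),len(q))
E
```

```text
now
0.02 25 [0.4542 0.348 ] [0.4492 0.3356] [0.4807 0.3648]
0.028 26 [0.4524 0.3462] [0.4494 0.3336] [0.4712 0.3508]
0.036 24 [0.4547 0.3475] [0.449  0.3353] [0.4695 0.3515]
0.044 49 [0.459 0.341] [0.4493 0.3309] [0.4713 0.3507]
0.052 6 [0.457  0.3429] [0.4508 0.3404] [0.4652 0.3464]
0.06 19 [0.4512 0.3404] [0.4472 0.3278] [0.4656 0.3502]
0.068 30 [0.4519 0.3474] [0.4473 0.3269] [0.4616 0.355 ]
0.076 28 [0.4509 0.348 ] [0.4469 0.3265] [0.462  0.3519]
0.084 28 [0.4504 0.3471] [0.4464 0.3235] [0.4601 0.3538]
0.092 10 [0.4487 0.3403] [0.4443 0.3277] [0.4555 0.3534]
0.1 38 [0.4499 0.3398] [0.4357 0.3025] [0.4676 0.3728]
0.108 47 [0.449  0.3476] [0.434  0.3012] [0.4629 0.3785]
0.116 37 [0.4455 0.3485] [0.4333 0.2968] [0.4633 0.3795]
0.124 50 [0.4476 0.3449] [0.4333 0.2936] [0.466  0.3724]
rim (array([0.45990924, 0.3402835 ]), np.float64(0.07956892667693592)) 628
start
0.02 23 [0.4526 0.3451] [0.4494 0.3278] [0.5016 0.3506]
0.028 25 [0.4557 0.3463] [0.4495 0.3345] [0.4711 0.3505]
0.036 28 [0.4538 0.3459] [0.4486 0.3344] [0.469  0.3505]
0.044 50 [0.4607 0.3397] [0.4484 0.3288] [0.4712 0.3498]
rim (array([0.46003872, 0.34027203]), np.float64(0.07949277390354188)) 721
```

```bash
python3 - <<'E'
from h import *
import pickle
d=pickle.load(open('side0.pkl','rb')); P=cloud(d); q=P[0:130,480:570].reshape(-1,3)
q=q[np.hypot(q[:,0]-.201,q[:,1]+.485)<.08]; print('start z min',np.sort(q[:,2])[:12].round(3), q[q[:,2]<.225].mean(0))
d=grab('side'); P=cloud(d); save(d,'s3.png')
for v in range(205,250,2): print(v,' '.join('%3.0f'%(1000*z) for z in P[v,262:294:2,2]),'|',' '.join('%3d'%z for z in d['image'][v,270:288:2].mean(1)))
E
```

```text
start z min [0.244 0.245 0.246 0.246 0.246 0.246 0.246 0.247 0.247 0.248 0.248 0.248] [nan nan nan]
205   1  -1 159 159 159 157 155 150 146 145 140 134 127  -1   1  -2 |  53  14  13  12  11  11  13  12  12
207   0  -1 156 155 154 145 148 145 139 142 137 129 115   1  -1  -0 |  37  16  15  13  12  13   8  14   5
209 152 144 153 153 150 136 137 136 134 135 131 123 111  -1   0   0 |  25  17  12  14  10  15  15  12   3
211 150 150 150 151 153 150 144 126 128 129 126 110 103   1  -0   2 |  33  22  44  19  12  16  12  26 106
213 146 147 147 148 148 148 122 122 123 123 112 106  61  62  -2  -1 |  38  13  13  21  16  13  18  30 131
215 139 141 143 143 145 140 133 104 117 115 106 102  56  58  60  59 |  21  10  13  12  15  12  14  33 102
217  58 129 131 131 136 135 129 123 111 109 101  52  53  52  52  54 |  16  14  13  12  13  14  18  78 101
219  53  51 nan 119 124 125 124 117 110 104  93  45  46  46  47  48 |  14  10  12  12  10  13  22  98 101
221  47  44  44 108 106 109 115 115 107  99  91  39  41  39  41  42 |  42  26  15  14  13  42  33  93 100
223  40  39  39  35  33  32  92 107  94  89  8
[... 808 characters left out ...]
6  16  17  17  17  16  42  44  44  43  39  17  17  16  19  17 |  90 102  51  47  42  35  19  60  25
241  18  16  18  18  19  17  35  38  39  37  33  16  16  17  17  18 |  76 110  54  47  45  35  23  61  58
243  17  18  17  18  18  15  30  34  31  32  28  17  18  17  18  17 | 117 117  55  45  43  33  22  58  62
245  18  17  17  18  16  17  22  25  26  26  23  16  16  17  17  17 | 118 115  81  42  42  33  25  72 117
247  17  17  16  17  18  16  18  19  19  20  20 nan  17  15  18  17 | 118 112 117  79  62  74 101 105 108
249  61  62  17  17  17  17  15  17  15  18  17  17  62  63  61  61 | 103 110 110 107 103 105 106 102  90<stdin>:4: RuntimeWarning: Mean of empty slice.
  ret = um.true_divide(
```

The depth map shows the real fingertips are about 36 mm higher than the reported TCP. At the start it was 0.244 against an expected 0.207, and now it's 0.056 against 0.0205. The fingers closed just above the post, so I'll open, go 34 mm lower while watching the force, and close again.

```bash
python3 -m pendant '[[0,0,0,0,0,0],[0,0,0,0,0,0],[0,0,0,0,0,0],[0,0,0,0,0,0],[0,0,0,0,0,0],[0,0,0,0,0,0],[0,0,0,0,0,0]]' 1 && python3 -m pendant '[[0,0,8,0,0,0],[0,0,16,0,0,0],[0,0,24,0,0,0],[0,0,29,0,0,0],[0,0,33,0,0,0],[0,0,33,0,0,0],[0,0,33,0,0,0]]' && python3 -m pendant '[[0,0,0,0,0,0],[0,0,0,0,0,0],[0,0,0,0,0,0],[0,0,0,0,0,0],[0,0,0,0,0,0],[0,0,0,0,0,0],[0,0,0,0,0,0],[0,0,0,0,0,0],[0,0,0,0,0,0],[0,0,0,0,0,0]]' 0 60
```

```text
time: 4.77
tcp_pos: [0.4598, 0.3369, 0.0205]
ee_rot: [0.981, 0.195, -0.0, -0.0]
contact_force: [0.1, -0.8, -0.2]
opening: 0.0834
finger_force: 0.0
time: 5.35
tcp_pos: [0.4598, 0.3369, -0.0127]
ee_rot: [0.981, 0.195, -0.0, 0.0]
contact_force: [-0.2, 0.3, 0.1]
opening: 0.0855
finger_force: 0.0
time: 6.18
tcp_pos: [0.46, 0.337, -0.0121]
ee_rot: [0.981, 0.195, 0.0, -0.0]
contact_force: [-0.5, -0.8, 6.4]
opening: 0.0217
finger_force: 58.8
```

Gripped. Test lift of 60 mm, then a check on level and centring.

```bash
python3 -m pendant '[[0,0,-3,0,0,0],[0,0,-8,0,0,0],[0,0,-16,0,0,0],[0,0,-26,0,0,0],[0,0,-38,0,0,0],[0,0,-50,0,0,0],[0,0,-58,0,0,0],[0,0,-60,0,0,0],[0,0,-60,0,0,0],[0,0,-60,0,0,0]]'; cat > tilt.py <<'E'
from h import *
import sys
# plane/circle fit of a rim ring seen by the side camera near x,y,z
x,y,z,R=map(float,sys.argv[1:5]); d=grab('side'); P=cloud(d); save(d,sys.argv[5])
Q=P.reshape(-1,3); r=np.hypot(Q[:,0]-x,Q[:,1]-y); q=Q[(abs(Q[:,2]-z)<.012)&(r>R-.010)&(r<R+.008)]
# topmost per azimuth
a=(np.arctan2(q[:,1]-y,q[:,0]-x)*24/np.pi).round(); t=np.array([q[a==k][np.argsort(q[a==k][:,2])[-4:]].mean(0) for k in np.unique(a) if (a==k).sum()>4])
s=np.linalg.lstsq(np.c_[t[:,:2]-[x,y],np.ones(len(t))],t[:,2],rcond=None)[0]
print('slope deg',np.degrees(s[:2]).round(2),'z',s[2].round(4),'circle',circ(t),len(t))
E
python3 tilt.py .46 .34 .122 .08 s4.png; python3 -c "
import cv2;i=cv2.imread('pics/s4.png')[150:270,200:360];cv2.imwrite('pics/s4c.png',cv2.resize(i,(800,600),interpolation=2))"
```

```text
time: 7.02
tcp_pos: [0.4595, 0.3368, 0.0472]
ee_rot: [0.981, 0.195, -0.0, 0.0]
contact_force: [-0.1, 0.1, -4.0]
opening: 0.0221
finger_force: 58.9
slope deg [-0.24  0.17] z 0.1216 circle (array([0.46076445, 0.3394138 ]), np.float64(0.0797413273988365)) 44
```

View pics/s4c.png

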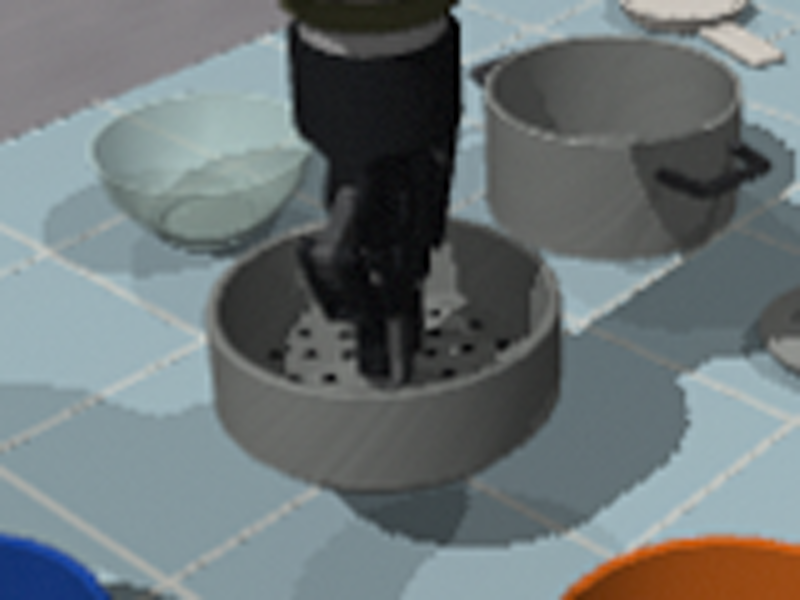

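The tier is held level (tilt about 0.3°) and centred. Now over the pot, high first and with smooth ramps.

```bash
python3 -m pendant '[[0,0,-20,0,0,0],[0,5,-40,0,0,0],[0,15,-60,0,0,0],[-1,30,-72,0,0,0],[-1,50,-77,0,0,0],[-2,75,-77,0,0,0],[-3,100,-77,0,0,0],[-4,127,-77,0,0,0],[-5,154,-77,0,0,0],[-5,181,-77,0,0,0],[-6,208,-77,0,0,0],[-7,235,-77,0,0,0],[-8,260,-77,0,0,0],[-8,282,-77,0,0,0],[-9,302,-77,0,0,0],[-9,318,-77,0,0,0],[-9,330,-77,0,0,0],[-9,338,-77,0,0,0],[-9,338,-77,0,0,0],[-9,338,-77,0,0,0]]'; python3 go.py .5804 .0209 .12;  python3 tilt.py .581 .022 .195 .08 s5.png; python3 - <<'E'
from h import *
d=grab('top'); P=cloud(d)
q=P[130:195,320:395].reshape(-1,3); q=q[(q[:,2]>.18)&(q[:,2]<.206)]; q=q[np.hypot(q[:,0]-.581,q[:,1]-.021)<.09];q=q[np.hypot(q[:,0]-.581,q[:,1]-.021)>.074]; print(circ(q),len(q))
import pickle
S=pickle.load(open('side0.pkl','rb')); Q=cloud(S).reshape(-1,3); r=np.hypot(Q[:,0]-.581,Q[:,1]-.022); q=Q[(Q[:,2]>.076)&(Q[:,2]<.09)&(r>.07)&(r<.09)]; print('pot side',circ(q),len(q))
E
```

```text
time: 8.73
tcp_pos: [0.5807, 0.0217, 0.1243]
ee_rot: [0.981, 0.195, -0.0, -0.0]
contact_force: [-0.2, 0.2, -3.7]
opening: 0.022
finger_force: 59.4
d tool mm [-0.6  0.6  4.3] tcp [0.5807 0.0217 0.1243] level fix deg [-0.03  0.02  0.01] t 8.7333
slope deg [-0.14  0.45] z 0.1967 circle (array([0.58078973, 0.02504649]), np.float64(0.07941967112452678)) 39
(array([0.58049066, 0.02724174]), np.float64(0.07521711092275687)) 83
pot side (array([0.58052147, 0.02424192]), np.float64(0.07853159523823548)) 171
```

Centred within 1 mm. I'm lowering it gently.

```bash
python3 -m pendant '[[-0.6,0.6,6,0,0,0],[-0.6,0.6,16,0,0,0],[-0.6,0.6,28,0,0,0],[-0.6,0.6,38,0,0,0],[-0.6,0.6,46,0,0,0],[-0.6,0.6,52,0,0,0],[-0.6,0.6,57,0,0,0],[-0.6,0.6,61,0,0,0],[-0.6,0.6,64,0,0,0],[-0.6,0.6,66,0,0,0],[-0.6,0.6,66,0,0,0]]'; python3 -m pendant '[[0,0,1,0,0,0],[0,0,2,0,0,0],[0,0,3,0,0,0],[0,0,3,0,0,0],[0,0,3,0,0,0]]'
```

```text
time: 9.75
tcp_pos: [0.5805, 0.0204, 0.0583]
ee_rot: [0.981, 0.195, -0.0, -0.0]
contact_force: [-0.3, 0.3, -3.0]
opening: 0.0222
finger_force: 59.4
time: 10.17
tcp_pos: [0.5807, 0.0204, 0.0559]
ee_rot: [0.981, 0.195, 0.0, 0.0]
contact_force: [-1.1, 0.7, 0.5]
opening: 0.0219
finger_force: 59.9
```

```bash
python3 -m pendant '[[0,0,0.5,0,0,0],[0,0,0.5,0,0,0]]' && python3 -m pendant '[[0,0,0,0,0,0],[0,0,0,0,0,0],[0,0,0,0,0,0],[0,0,0,0,0,0],[0,0,0,0,0,0],[0,0,0,0,0,0],[0,0,0,0,0,0],[0,0,0,0,0,0]]' 1 && python3 -m pendant '[[0,0,-8,0,0,0],[0,0,-20,0,0,0],[0,0,-40,0,0,0],[0,0,-65,0,0,0],[0,0,-95,0,0,0],[0,0,-125,0,0,0],[0,0,-140,0,0,0],[0,0,-140,0,0,0],[0,0,-140,0,0,0]]'; python3 tilt.py .581 .024 .13 .08 s6.png; python3 go.py .4652 -.355 .12
```

```text
time: 10.33
tcp_pos: [0.5807, 0.0204, 0.0559]
ee_rot: [0.981, 0.195, 0.0, 0.0]
contact_force: [-3.2, 0.6, 6.0]
opening: 0.0221
finger_force: 60.4
time: 11.0
tcp_pos: [0.5805, 0.0204, 0.055]
ee_rot: [0.981, 0.195, -0.0, -0.0]
contact_force: [-0.9, -0.3, -0.0]
opening: 0.0858
finger_force: 0.0
time: 11.75
tcp_pos: [0.5807, 0.0205, 0.1957]
ee_rot: [0.981, 0.195, 0.001, 0.0]
contact_force: [-0.5, 0.1, -1.0]
opening: 0.0852
finger_force: 0.0
slope deg [-0.15  0.36] z 0.1289 circle (array([0.58109617, 0.02418269]), np.float64(0.07943817241962603)) 42
d tool mm [-249.9  302.9   74.5] tcp [0.5802 0.0205 0.1945] level fix deg [-0.03  0.04  0.  ] t 11.8
```

The tier is seated: its rim is at 0.129 m, level and concentric with the pot. Next is the lid, so I re-measure its centre with a clear view and move over it.

```bash
python3 -m pendant '[[-10,12,0,0,0,0],[-30,36,0,0,0,0],[-55,67,0,0,0,0],[-80,97,0,0,0,0],[-105,127,0,0,0,0],[-125,151,0,0,0,0],[-145,175,0,0,0,0],[-165,199,0,0,0,0],[-165,199,0,0,0,0],[-165,199,0,0,0,0]]' && python3 - <<'E'
from h import *
for n,z0 in (('top',0),('side',0)):
    d=grab(n); P=cloud(d); Q=P.reshape(-1,3); r=np.hypot(Q[:,0]-.4645,Q[:,1]+.355)
    q=Q[(r<.025)&(Q[:,2]>.05)&(Q[:,2]<.066)]; k=Q[(r<.095)&(Q[:,2]>.009)&(Q[:,2]<.04)]
    print(n,len(q),len(k)); 
    if len(q)>5: print('knobtop',q.mean(0),q.min(0),q.max(0))
    if len(k)>50:
        h=cv2.convexHull((k[:,:2]*1000).astype(np.float32)).reshape(-1,2); print('hull circ',circ(h))
    if n=='top':
        g=d['image'].max(2); m=(g<60).astype(np.uint8); w=np.zeros_like(m); w[188:212,455:485]=1
        c=max(cv2.findContours(m*w,0,1)[0],key=cv2.contourArea).reshape(-1,2); print('black box',cv2.boundingRect(c),onplane(d,c,.058)[:,:2].min(0),onplane(d,c,.058)[:,:2].max(0))
E
python3 go.py .465 -.355 .07
```

```text
time: 12.63
tcp_pos: [0.5034, -0.2272, 0.1936]
ee_rot: [0.981, 0.194, -0.001, -0.001]
contact_force: [0.2, 1.0, 0.2]
opening: 0.085
finger_force: 0.0
top 0 134
hull circ (array([ 458.81424664, -370.85814448]), np.float64(76.77241953836614))
black box (478, 201, 3, 5) [ 0.4421945  -0.38367752] [ 0.45525527 -0.37653008]
side 15 361
knobtop [ 0.4668606  -0.34809901  0.05595888] [ 0.45859091 -0.36212765  0.05068529] [ 0.4749698  -0.33835957  0.05855696]
hull circ (array([ 477.70806952, -341.8698844 ]), np.float64(72.0414247944437))
d tool mm [-85.7 104.6 124.1] tcp [ 0.5042 -0.2257  0.1942] level fix deg [-0.09  0.04  0.03] t 12.7333
```

```bash
python3 -m pendant '[[-10,12,15,0,0,0],[-30,36,40,0,0,0],[-50,61,60,0,0,0],[-68,83,70,0,0,0],[-80,97,75,0,0,0],[-86,104,75,0,0,0],[-86,104,75,0,0,0],[-86,104,75,0,0,0]]' && python3 - <<'E'
from h import *
import pickle
d=pickle.load(open('top0.pkl','rb')); g=d['image'].max(2); m=(g<45).astype(np.uint8); w=np.zeros_like(m); w[188:212,455:485]=1
c=max(cv2.findContours(m*w,0,1)[0],key=cv2.contourArea).reshape(-1,2)
for z in(.03,.058):
    X=onplane(d,c,z)[:,:2]; print(z,X.min(0),X.max(0))
P=cloud(d)
q=P[185:213,450:490].reshape(-1,3); q=q[q[:,2]>.053]; print('top pts',len(q),q.mean(0),(q.min(0)+q.max(0))/2)
a=grab('side'); save(a,'s7.png'); cv2.imwrite('pics/s7c.png',cv2.resize(a['image'][110:210,340:460,::-1],(720,600),interpolation=2))
E
python3 go.py .465 -.355 -.004
```

```text
time: 13.4
tcp_pos: [0.4653, -0.3545, 0.1204]
ee_rot: [0.981, 0.196, 0.0, 0.0]
contact_force: [-1.2, 0.0, -0.5]
opening: 0.0851
finger_force: 0.0
0.03 [ 0.45480622 -0.37447756] [ 0.47822061 -0.3435868 ]
0.058 [ 0.45160548 -0.36410767] [ 0.47453663 -0.33385446]
top pts 51 [ 0.46401267 -0.3538583   0.05868278] [ 0.46334922 -0.35413201  0.05855524]
d tool mm [ -0.8   0.4 124.6] tcp [ 0.4655 -0.3543  0.1206] level fix deg [ 0.03 -0.03  0.09] t 13.45
```

View pics/s7c.png

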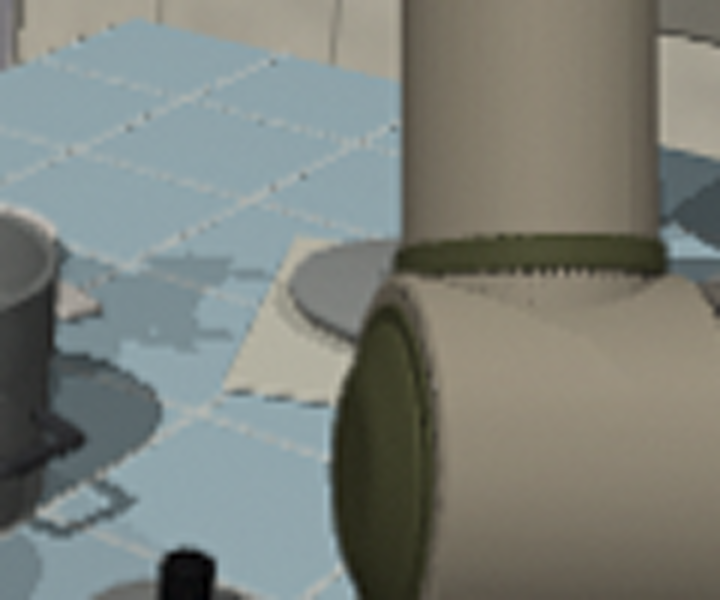

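The side crop shows the arm hiding the knob. The estimates agree on (0.465,−0.3545) within about 1.5 mm, so I descend.

```bash
python3 -m pendant '[[-0.7,0,20,0,0,0],[-0.7,0,45,0,0,0],[-0.7,0,70,0,0,0],[-0.7,0,90,0,0,0],[-0.7,0,104,0,0,0],[-0.7,0,114,0,0,0],[-0.7,0,120,0,0,0],[-0.7,0,123,0,0,0],[-0.7,0,123,0,0,0],[-0.7,0,123,0,0,0]]' && python3 -m pendant '[[0,0,0,0,0,0],[0,0,0,0,0,0],[0,0,0,0,0,0],[0,0,0,0,0,0],[0,0,0,0,0,0],[0,0,0,0,0,0],[0,0,0,0,0,0],[0,0,0,0,0,0],[0,0,0,0,0,0]]' 0 60
```

```text
time: 14.28
tcp_pos: [0.4644, -0.356, -0.0022]
ee_rot: [0.981, 0.195, 0.0, 0.001]
contact_force: [-0.1, 0.7, 0.9]
opening: 0.0854
finger_force: 0.0
time: 15.03
tcp_pos: [0.4642, -0.3561, -0.0026]
ee_rot: [0.981, 0.195, 0.0, 0.0]
contact_force: [-0.9, 0.6, 4.8]
opening: 0.0242
finger_force: 59.0
```

Gripped. Lift and carry over the tier.

```bash
python3 -m pendant '[[0,0,-4,0,0,0],[0,0,-14,0,0,0],[0,0,-30,0,0,0],[0,0,-50,0,0,0],[0,0,-75,0,0,0],[2,-3,-100,0,0,0],[8,-10,-125,0,0,0],[18,-22,-145,0,0,0],[32,-39,-160,0,0,0],[50,-60,-170,0,0,0],[70,-84,-175,0,0,0],[90,-108,-175,0,0,0],[110,-132,-175,0,0,0],[130,-157,-175,0,0,0],[150,-181,-175,0,0,0],[170,-205,-175,0,0,0],[188,-226,-175,0,0,0],[200,-241,-175,0,0,0],[205,-247,-175,0,0,0],[205,-247,-175,0,0,0]]' && python3 -m pendant '[[5,-6,0,0,0,0],[15,-18,0,0,0,0],[28,-34,0,0,0,0],[38,-46,0,0,0,0],[44,-53,0,0,0,0],[47,-56.5,0,0,0,0],[47,-56.5,0,0,0,0],[47,-56.5,0,0,0,0]]'; python3 go.py .5807 .0206 .1734; python3 - <<'E'
from h import *
d=grab('side'); save(d,'s8.png'); Q=cloud(d).reshape(-1,3)
for nm,z0,z1,R in (('lid',.182,.196,.085),('tier',.122,.136,.083)):
    r=np.hypot(Q[:,0]-.581,Q[:,1]-.024); q=Q[(Q[:,2]>z0)&(Q[:,2]<z1)&(r>R-.008)&(r<R+.008)]
    print(nm,circ(q),len(q)); 
    s=np.linalg.lstsq(np.c_[q[:,:2]-[.581,.024],np.ones(len(q))],q[:,2],rcond=None)[0]; print(np.degrees(s[:2]),s[2])
a=d['image'][90:210,250:410,::-1]; cv2.imwrite('pics/s8c.png',cv2.resize(a,(800,600),interpolation=2))
E
```

```text
time: 16.7
tcp_pos: [0.5588, -0.0477, 0.1721]
ee_rot: [0.981, 0.196, -0.0, -0.0]
contact_force: [0.3, -0.1, -1.8]
opening: 0.0244
finger_force: 59.1
time: 17.37
tcp_pos: [0.5805, 0.0203, 0.1719]
ee_rot: [0.981, 0.195, -0.0, 0.0]
contact_force: [0.2, -0.1, -2.2]
opening: 0.0242
finger_force: 59.2
d tool mm [ 0.3 -0.2 -1.5] tcp [0.5805 0.0203 0.1719] level fix deg [ 0.01  0.02 -0.02] t 17.3667
lid (array([0.58073515, 0.02330975]), np.float64(0.08176248152392497)) 191
[ 0.20165605 -0.31743305] 0.19162695205242616
tier (array([0.58056381, 0.02455189]), np.float64(0.07958062701539878)) 287
[-0.08000138  0.14536493] 0.12686329555405543
```

View pics/s8c.png

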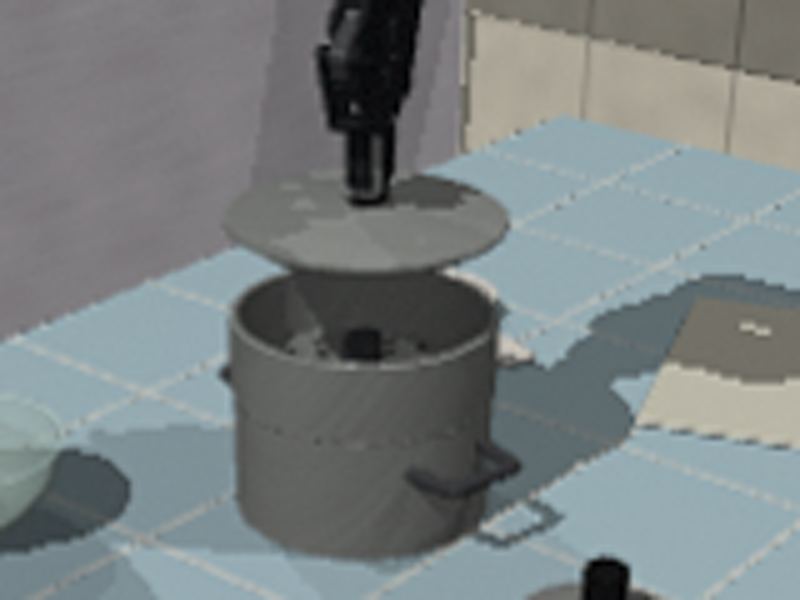

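The crop shows the tier seated on the pot with an even seam, and the lid level and centred above it. Lowering with a 0.8 mm correction in y.

```bash
python3 -m pendant '[[0.3,-0.7,6,0,0,0],[0.3,-0.7,15,0,0,0],[0.3,-0.7,24,0,0,0],[0.3,-0.7,33,0,0,0],[0.3,-0.7,41,0,0,0],[0.3,-0.7,47,0,0,0],[0.3,-0.7,51,0,0,0],[0.3,-0.7,54,0,0,0],[0.3,-0.7,55.5,0,0,0],[0.3,-0.7,55.5,0,0,0]]' && python3 -m pendant '[[0,0,1,0,0,0],[0,0,2,0,0,0],[0,0,3,0,0,0],[0,0,3.5,0,0,0],[0,0,3.5,0,0,0],[0,0,3.5,0,0,0]]'
```

```text
time: 18.25
tcp_pos: [0.5806, 0.0218, 0.1164]
ee_rot: [0.981, 0.195, -0.0, -0.0]
contact_force: [0.5, 0.7, -1.8]
opening: 0.0237
finger_force: 59.2
time: 18.75
tcp_pos: [0.5807, 0.0218, 0.1134]
ee_rot: [0.981, 0.195, 0.0, 0.0]
contact_force: [-1.1, 1.6, 1.1]
opening: 0.0243
finger_force: 59.6
```

Contact came at the predicted height. I'm opening, retreating and checking.

```bash
python3 -m pendant '[[0,0,0.4,0,0,0],[0,0,0.4,0,0,0]]' && python3 -m pendant '[[0,0,0,0,0,0],[0,0,0,0,0,0],[0,0,0,0,0,0],[0,0,0,0,0,0],[0,0,0,0,0,0],[0,0,0,0,0,0],[0,0,0,0,0,0],[0,0,0,0,0,0]]' 1 && python3 -m pendant '[[0,0,-8,0,0,0],[0,0,-20,0,0,0],[0,0,-40,0,0,0],[0,0,-65,0,0,0],[0,0,-90,0,0,0],[0,0,-105,0,0,0],[0,0,-110,0,0,0],[0,0,-110,0,0,0],[0,0,-110,0,0,0],[0,0,-110,0,0,0]]'; python3 - <<'E'
from h import *
d=grab('side'); Q=cloud(d).reshape(-1,3)
r=np.hypot(Q[:,0]-.581,Q[:,1]-.024); q=Q[(Q[:,2]>.125)&(Q[:,2]<.146)&(r>.077)&(r<.093)]
s=np.linalg.lstsq(np.c_[q[:,:2]-[.581,.024],np.ones(len(q))],q[:,2],rcond=None)[0]; print(circ(q),np.degrees(s[:2]),s[2])
k=Q[(r<.02)&(Q[:,2]>.165)&(Q[:,2]<.185)]; print('knob top',np.percentile(k[:,2],[50,90]),k.mean(0))
a=d['image'][90:210,250:410,::-1]; cv2.imwrite('pics/s9c.png',cv2.resize(a,(800,600),interpolation=2))
E
```

```text
time: 18.92
tcp_pos: [0.5808, 0.0217, 0.1134]
ee_rot: [0.981, 0.195, 0.0, 0.0]
contact_force: [-3.5, -0.7, 6.4]
opening: 0.0242
finger_force: 59.8
time: 19.58
tcp_pos: [0.5806, 0.0218, 0.1126]
ee_rot: [0.981, 0.195, -0.0, -0.0]
contact_force: [0.0, -0.2, -0.6]
opening: 0.0854
finger_force: 0.0
time: 20.42
tcp_pos: [0.5801, 0.0219, 0.2212]
ee_rot: [0.981, 0.195, -0.001, -0.0]
contact_force: [-0.4, -0.0, 0.5]
opening: 0.0854
finger_force: 0.0
(array([0.58118871, 0.02420409]), np.float64(0.08135739290276453)) [ 0.7754474  -0.86935537] 0.1324230985552061
knob top [0.17186571 0.17397707] [0.57864463 0.02793203 0.17099334]
```

View pics/s9c.png

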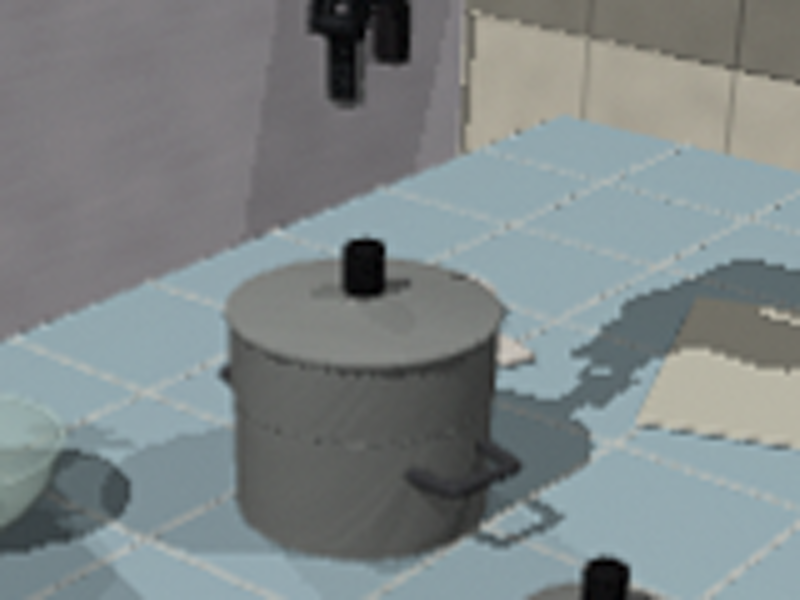

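The lid sits evenly on the tier with its knob top at 0.174 m, as expected, and the gripper is clear. Handing in.

```bash
python3 -c "from cell import close_job; print(close_job())"
```

```text
the job is handed in; nothing more can be done
None
```

The steamer is assembled and handed in at about 20 s of the 70 s allowed: by camera check, tier and lid sit home, level and centred on the pot, which has not visibly moved; `close_job()` gave no verdict, the bystanders' positions were not re-measured, and my first grasp closed on air because the fingertips are about 36 mm above the reported TCP.

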